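Vent a cartridge air duster and take off its cartridge cap

TASK

The air duster on the desk needs a fresh cartridge. First squeeze its orange lever fully against the handle, keep it squeezed for about half a second to vent it, and let it spring back. Then unscrew the grey cap on top - nobody remembers whether its thread is left- or right-handed, so try it both ways - lift it off and finish with the cap still upright and still in the gripper, at least 5 cm above the open neck, without disturbing the other things on the desk.

Things in the scene. Friction and masses are not known exactly. Their poses are not given: they have to be found in the camera images.
- duster: Air duster fixed nose-down in a heavy round grey holder (104 mm across, 20 mm high) that cannot move. Dark blue upright round handle, 41 mm across from 80 to 118 mm above the desk, its top shoulder at 126 mm. Origin on the handle's axis at the desk top, z up; the orange lever is on the -y side.
- lever (a joint): Orange sprung lever, hinged at its lower end (axis along the duster's x, 23 mm to -y of the handle's axis, 60 mm above the desk), 15 mm wide, 5 mm thick, leaning outward. 0 = released, 0.22 rad = squeezed to its stop. The spring asks about 3 N at the tip at rest, 7 N fully squeezed, and returns it.
- lever_tip (a point): Outer face of the lever 3 mm below its free upper end (112 mm above the desk): squeeze here against the handle's back, the cap standing between the fingers, narrower than the handle. Width over both at rest 60 mm (20.5 mm to +y, 39.5 mm to -y of the handle's axis), squeezed 48 mm.
- cap: Grey ribbed round screw cap with a red index line on top along its x axis. 38 mm diameter, 28.5 mm high, about 90 g. Origin at the centre of its open underside, z up. Screwed home, its underside is 127.5 mm above the desk, 13 mm above the lever's end, its x axis along the duster's x.
- neck_top (a point): Centre of the top of the duster's threaded neck, 30 mm across, inside the cap, 150 mm above the desk.
- cartridge_rack: Black block with three upright steel cartridges, 36 x 108 x 83 mm, fixed, behind the duster; not to be used yet. Origin at the centre of its underside.
- tape_masking: Roll of tan masking tape lying flat, 107 mm across, 37 mm high, loose; leave alone. Origin at the centre of its underside.
- stapler: Black stapler, 36 x 148 x 49 mm, loose; leave alone. Origin at the centre of its underside.
- mouse: Black computer mouse, 60 x 106 x 36 mm, loose; leave alone. Origin at the centre of its underside.
- cap_top (a point): Centre of the cap's top. Turned the right way, the cap moves with light friction (under 0.1 N m), rises 3 mm on a coarse thread and is free after about 1.2 rad; from 1.25 to 1.85 rad it lifts off, sprung up about 4 mm. Turned the wrong way it jams within about 0.2 rad. Which way is right differs from start to start and cannot be seen.
Mind the look-alikes: they are no part of the job. Leave any green look-alike of the cap alone.

How it is judged (in metres and radians):
On the way, in this order (a step that is already met when the one before it is completed fails the run):
1. the lever is squeezed fully and kept so for 0.3 s (value of joint lever above 0.19 rad), for 0.3 s.
2. the lever has sprung back (value of joint lever below 0.03 rad), for 0.1 s.
3. the cap has been unscrewed: turned about a sixth of a turn or more, still on the neck (angle between the x axis of cap and the x axis of duster, either way round above 0.95 rad and z of cap in the frame of duster below 0.14 m and horizontal distance between cap and neck_top below 0.006 m), for 0.05 s.
4. the cap is lifted off, clear of the neck (z of cap in the frame of duster above 0.16 m), for 0.1 s.
At the end, for the whole second after the job is handed in: The gripper holds the cap (over 1 N) with its underside at least 50 mm above the top of the neck, upright within 20 degrees, still (under 30 mm/s), touching nothing of the duster, and the lever is released (under 0.03 rad) (z of cap in the frame of neck_top above 0.05 m and contact force between the fingers and cap above 1 N and contact force between cap and duster below 0.1 N and angle between cap's own z axis and vertical below 0.35 rad and linear speed of cap below 0.03 m/s and value of joint lever below 0.03 rad); the arm keeps its last pose, push and grip.
It fails at once if the masking tape, stapler or mouse is moved by more than 20 mm (distance of any of tape_masking, stapler, mouse from where it was at the start of the episode above 0.02 m).
It also fails if it takes over 54 s, if anything falls off the work surface, if the arm or the gripper's body presses on something with over 40 N, if the wrist force passes 120 N, or if a joint passes its speed limit or range.

ROBOT

A 6-joint arm with a two-finger parallel gripper is mounted at the origin on a cart in front of the work surface, level with it; the furniture and walls round the work are solid. World frame = base frame: x ahead of the robot, y to its left, z up, the work surface at z = 0. Lengths are in m, angles in degrees, forces in N, time in s.
With the tool pointing down it reaches from about 0.4 to 0.825 m from the base axis. Payload 7 kg.
Tool frame: the origin (TCP) lies midway between the tips of the shut fingers; the grasp point (between the pads) lies 19 mm behind it (ctrl.hold_point_z is the distance from the TCP to the grasp point, in m); z points along the fingers, y is the line along which they close (so a half turn about z gives the same grasp; the last joint's range is limited). The gripper opens to 88 mm and grips with 3 to 60 N. Pads are 19 mm wide; open, the fingers measure 130 mm over their backs; the gripper's body (78 mm by 193 mm) begins 47 mm behind the grasp point.
Start: joints at [-59.696, 20.546, 0.682, 0, -70.136, -16.507], TCP at [0.161, -0.656, 0.227] pointing down, gripper open.
Joint ranges: [-176.03, 176.03], [-82.01, 121.73], [-58.28, 71.71], [-173.87, 95.51], [-174.79, -0.11], [-173.66, 173.66]. Speed limits (degrees/s): [136.94, 136.94, 172.46, 180, 180, 180].

INTERFACE

Orientations are given as [roll, pitch, yaw] about the fixed x, y, z axes, in that order (R = Rz(yaw) Ry(pitch) Rx(roll)).
In Python, from plant import ctrl gives the robot as it stands.
- The arm moves only by the tool apply_moves, never from a script. Its argument "deltas" is a list of rows, each an object with "fingers": the finger opening in mm, from 0 to 87.6; "delta_pos": the shift along the tool's x, y, z in mm, a list of three; "angular": the turn, a rotation vector about the tool's x, y, z in degrees, a list of three. A call has 1 to 10 rows; each row is the pose to reach, as a shift and turn from the pose commanded when the call began, along the tool's axes at that moment; what a row does not reach only later rows make up. A row lasts 1/10 s, in which the tool goes at most 50 mm and 8.59 degrees, less where a joint would pass 70% of its speed; a pose out of reach is approached as far as the arm can. A call with a gripper value outside its range is refused whole. The fingers move at their own pace and stop on an object; the grip force is fixed at half the most. Time passes only in rows, so rows that repeat a pose let the fingers close. It gives the time, the measured TCP pose, the force, the opening and the grip force at its end, in the units of the state.
- ctrl.get_obs(): the state, without advancing time (a new reading comes with each control period).
- ctrl.snapshot(name): name is "side" or "top"; returns the picture (420x560x3 uint8, red, green, blue); there is no depth.
- ctrl.camera_params(name): a dict with "fx", "fy", "cx", "cy" (pixels), "dist_coeffs" ([k1, k2, p1, p2, k3] as OpenCV has them; the pictures are not rectified), "cam_to_world" (4x4, takes a point from camera to world coordinates). Camera axes: x right, y up, looking along -z (the intrinsics and any distortion apply to the point x, -y, -z); pixel columns grow to the right and rows downward; lengths in m; the calibration is good to about 2 mm. A picture is of the moment at which its call begins. camera_params takes no time and is no camera call.
- ctrl.close_job(): hands the job in; it is judged then, once.
The state is a dict: "clock": time; "joint_pos": joint angles; "qvel": joint speeds; "tau": joint torques, N m; "tool_pos": TCP position; "orientation": TCP orientation; "force": force on the tool from outside, world axes, zero at the start; "moment": the same for the moment, N m; "opening": finger opening in m; "gripper_force": force on a finger pad.
Only numpy, scipy, OpenCV 4.12 (cv2) and the standard library are available. Lean on these libraries where they do the work, as an engineer would, in place of code of your own. Each camera call takes 0.05 s, during which the arm holds its last target. There are 200 camera calls.

## Working session

There is one attempt and no reset: what is moved stays moved. The work goes in short steps, Python scripts to look and compute and a tool call to move; the robot and the scene stay as the last step left them, time stands still between calls to the robot, and variables do not carry over. Pictures are saved under pics/ and viewed, at most 10 in all, crops included, and the job is handed in when it is done.

Besides the shell and the picture viewer there is one more tool, called as a command line: name --argument value ..., lists and objects as JSON in quotes. apply_moves: Moves the arm, as the interface text tells. Its arguments: {"type":"object","properties":{"deltas":{"type":"array"}},"required":["deltas"]}

```bash
mkdir -p pics; python3 - <<'E'
from plant import ctrl
import cv2
for n in("side","top"):
    im=ctrl.snapshot(n); cv2.imwrite(f"pics/{n}0.png",im[:,:,::-1])
    print(n,ctrl.camera_params(n))
print(ctrl.get_obs(), ctrl.hold_point_z)
E
```

```text
side {'fx': 434.83479531859297, 'fy': 434.83479531859297, 'cx': 287.99445438321715, 'cy': 207.1072612526215, 'dist_coeffs': array([-0.0634662,  0.       ,  0.       ,  0.       ,  0.       ]), 'cam_to_world': array([[ 0.99648083,  0.03461132, -0.07634136,  0.45825568],
       [-0.08376133,  0.37683723, -0.92248455, -1.07838561],
       [-0.00316014,  0.92563263,  0.37841017,  0.62973521],
       [ 0.        ,  0.        ,  0.        ,  1.        ]])}
top {'fx': 485.76353516804403, 'fy': 485.76353516804403, 'cx': 279.6073543780184, 'cy': 201.49379128657148, 'dist_coeffs': array([-0.14467484,  0.        ,  0.        ,  0.        ,  0.        ]), 'cam_to_world': array([[-0.01726574,  0.99260087, -0.12018905,  0.33372603],
       [-0.99978782, -0.01849014, -0.00907952,  0.11740347],
       [-0.01123465,  0.12000679,  0.9927095 ,  1.72193556],
       [ 0.        ,  0.        ,  0.        ,  1.        ]])}
{'clock': 0.1, 'joint_pos': array([-5.96986644e+01,  2.05878061e+01,  6.40070407e-01, -1.86923873e-02,
       -7.01343004e+01, -1.65063979e+01]), 'qvel': array([-0.03771978, -0.10111075,  0.15019587,  0.03640233, -0.01479167,
       -0.00721836]), 'tau': array([-1.82199481e-03, -5.84165061e+01,  2.93750829e+01,  7.01551750e+00,
        1.01748412e-02, -5.50478660e-05]), 'tool_pos': array([ 0.16083021, -0.65512569,  0.22571595]), 'orientation': array([ 1.79916351e+02, -6.46178896e-03, -1.66211422e+02]), 'force': array([-0.2487961 , -0.10375848, -0.17135192]), 'moment': array([ 0.01517045, -0.00022248,  0.01504476]), 'gripper_force': 0.0, 'opening': 0.08770770532565292} 0.0188
```

View pics/side0.png

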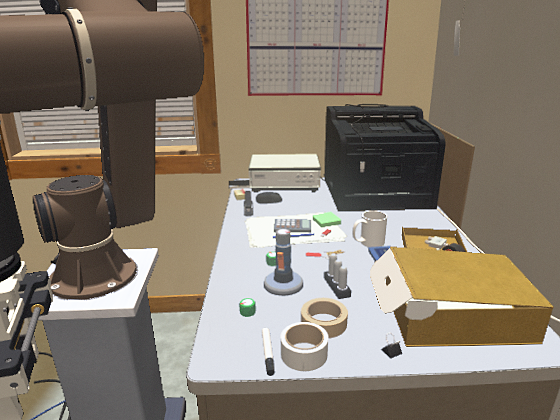

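View pics/top0.png

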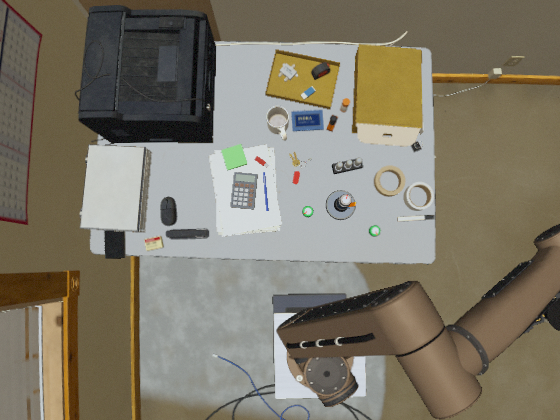

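The side view shows the duster near (283,260) with its orange lever facing the camera. The top view shows the holder near (341,205), the lever at (353,205), and green look-alike caps at (308,211) and (375,230). I'll zoom in on both.

```bash
python3 - <<'E'
import cv2, numpy as np
s=cv2.imread("pics/side0.png")[220:300,240:330]; t=cv2.imread("pics/top0.png")[180:230,310:380]
a=cv2.resize(s,None,fx=5,fy=5,interpolation=cv2.INTER_CUBIC)
b=cv2.resize(t,None,fx=5,fy=5,interpolation=cv2.INTER_CUBIC)
c=np.zeros((400,800,3),np.uint8); c[:400,:450]=a; c[:250,450:800]=b; cv2.imwrite("pics/z.png",c)
E
```

```text
(no output)
```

View pics/z.png

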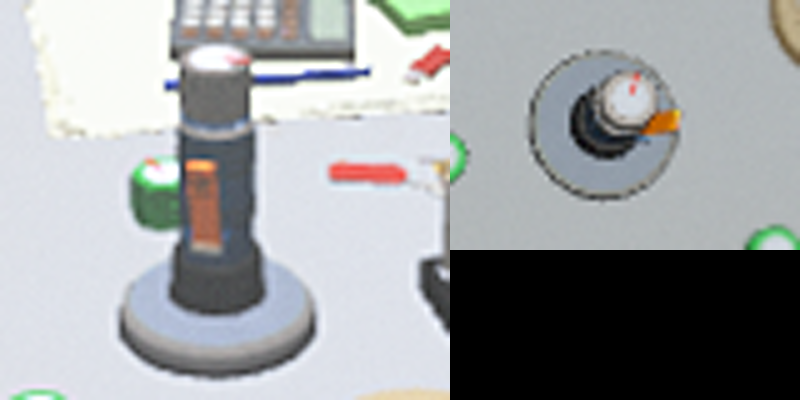

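```bash
cat > h.py <<'E'
import cv2, numpy as np
from plant import ctrl
def ray(n,uv):
    p=ctrl.camera_params(n); K=np.array([[p['fx'],0,p['cx']],[0,p['fy'],p['cy']],[0,0,1]])
    q=cv2.undistortPoints(np.array([[uv]],float),K,p['dist_coeffs'])[0,0]
    T=p['cam_to_world']; d=T[:3,:3]@[q[0],-q[1],-1]; return T[:3,3],d/np.linalg.norm(d)
def plane(n,uv,z):
    o,d=ray(n,uv); return o+d*(z-o[2])/d[2]
def tri(a,b):
    (o1,d1),(o2,d2)=ray("side",a),ray("top",b)
    s=np.linalg.lstsq(np.c_[d1,-d2],o2-o1,rcond=None)[0]
    p,q=o1+s[0]*d1,o2+s[1]*d2; return (p+q)/2,np.linalg.norm(p-q)
def proj(n,X):
    p=ctrl.camera_params(n); T=np.linalg.inv(p['cam_to_world']); c=T[:3,:3]@X+T[:3,3]
    K=np.array([[p['fx'],0,p['cx']],[0,p['fy'],p['cy']],[0,0,1]])
    return cv2.projectPoints(np.array([[c[0],-c[1],-c[2]]]),np.zeros(3),np.zeros(3),K,p['dist_coeffs'])[0][0,0]
E
python3 - <<'E'
from h import *
np.set_printoptions(precision=4,suppress=True)
def blob(m,win,name):
    x0,y0,x1,y1=win; k=np.zeros_like(m); k[y0:y1,x0:x1]=m[y0:y1,x0:x1]
    n,l,st,c=cv2.connectedComponentsWithStats(k,connectivity=8)
    if n<2: print(name,'none');return
    i=1+st[1:,4].argmax(); print(name,c[i],st[i]); return c[i],l==i
s=cv2.imread("pics/side0.png"); t=cv2.imread("pics/top0.png")
o={}
for n,im,w in(("side",s,(240,220,330,300)),("top",t,(325,185,365,225))):
    h=cv2.cvtColor(im,cv2.COLOR_BGR2HSV); H,S,V=cv2.split(h)
    m=((H>5)&(H<22)&(S>130)&(V>100)).astype(np.uint8); o[n]=blob(m,w,n+" orange")
    ys,xs=np.nonzero(o[n][1]); print(list(zip(xs,ys)))
    if n=="top":
        g=im.min(2); cap=blob(((im.max(2)>205)).astype(np.uint8),w,"cap top"); 
        print(im[192:208,338:356].max(2))
        mr=((H<6)|(H>174))&(S>50); r=blob(mr.astype(np.uint8),w,"red")
    else:
        print(V[228:250,272:294]); print(S[228:240,272:294])
        mr=((H<6)|(H>174))&(S>50); r=blob(mr.astype(np.uint8),(270,225,300,240),"red")
# manual first guess
X,e=tri((283.2,232),(346,199.4)); print("captop",X,e)
E
```

```text
side orange [279.6364 252.7273] [277 252   6   3  11]
[(np.int64(278), np.int64(252)), (np.int64(279), np.int64(252)), (np.int64(280), np.int64(252)), (np.int64(281), np.int64(252)), (np.int64(277), np.int64(253)), (np.int64(278), np.int64(253)), (np.int64(279), np.int64(253)), (np.int64(280), np.int64(253)), (np.int64(281), np.int64(253)), (np.int64(282), np.int64(253)), (np.int64(281), np.int64(254))]
[[255 243 153 163 169 164 166 165 162 152 160 157 155 163 150 137 140 155
  169 160 150 150]
 [255 239 112 126 130 134 152 188 229 243 250 250 244 238 210 170 152 137
  130 136 136 143]
 [255 235  76  91 128 161 218 255 255 255 255 255 255 255 252 237 197 145
  106  98 103  99]
 [255 233  84  92 161 201 255 255 255 255 255 255 251 251 254 247 228 198
  126  85  82  83]
 [255 247 226 179 161 194 246 255 255 255 255 255 255 249 232 209 211 195
  185 221 218 216]
 [252 255 255 247 135 162 190 232 247 255 255 255 255 255 203 172 167 126
  251 255 255 255]
 [253 255 255 240  82 126 141 150 168 169 164 167 171 166 160 137 114 103
  214 255 253 253]
 [253 250 255 221  94 115 114 110 120 118 
[... 3985 characters left out ...]
 [ 77 103 105 184 201 221 221 223 223 222 221 207 180 141 168 157 130 184]
 [ 78 138  88 185 171 221 220 221 221 223 219 197 180 133 167 162 139 163]
 [ 49 125  76 157 186 200 222 221 220 218 198 183 170 137 166 176 177 224]
 [ 42 139  72  78 162 182 165 191 198 189 182 171 112 189 190 189 196 226]
 [ 53  83 115  80  79 140 175 183 182 174 149  92 189 189 189 193 211 216]
 [ 60  38  77 157 114  65  66  73  75  64  79 132 186 189 189 196 220 206]
 [ 45  49  32  73 146 153 132 126 102  91 118 182 190 162 151 142 121 118]
 [ 57  48  49  48  36  36  35  36  42  96 143 169 169 169 170 164 139 124]]
red [346.6667 194.6667] [346 194   2   2   3]
captop [ 0.5272 -0.0846  0.1543] 0.001721396683895473
```

```bash
python3 - <<'E'
from h import *
np.set_printoptions(precision=4,suppress=True)
X,e=tri((282.5,231.6),(345.6,199.1)); print("captop",X,e, plane("top",(345.6,199.1),.156),plane("side",(282.5,231.6),.156))
def yaw(v): return np.degrees(np.arctan2(v[1],v[0]))
s=cv2.imread("pics/side0.png"); t=cv2.imread("pics/top0.png")
for n,im,w in(("side",s,(276,229,292,236)),("top",t,(341,193,351,203))):
    f=im[w[1]:w[3],w[0]:w[2]].astype(float); r=np.clip(f[:,:,2]-np.maximum(f[:,:,1],f[:,:,0])-12,0,None)
    ys,xs=np.mgrid[w[1]:w[3],w[0]:w[2]]; c=((xs*r).sum()/r.sum(),(ys*r).sum()/r.sum()); p=plane(n,c,.156); print(n,"red",c,p,yaw(p-X),np.linalg.norm((p-X)[:2]))
    print(r.astype(int))
f=s[248:275,272:296].astype(int); print((f[:,:,2]-f[:,:,0]))
p=plane("side",(279.6,252.6),.115); print("lever top",p,yaw(p-X)+90,np.linalg.norm((p-X)[:2]))
f=t[198:212,344:360].astype(int); print((f[:,:,2]-f[:,:,0]))
p=plane("top",(354,203.5),.114); print("lever top",p,yaw(p-X)+90,np.linalg.norm((p-X)[:2]))
# holder outline on z=.02 : dark ring ellipse
g=cv2.cvtColor(t,cv2.COLOR_BGR2GRAY)
for d in range(0,360,45):
    a=np.radians(d); q=[proj("top",np.array([X[0]+r*np.cos(a),X[1]+r*np.sin(a),.02])) for r in np.arange(.044,.062,.001)]
    print(d,[int(cv2.getRectSubPix(g,(1,1),tuple(map(float,u)))[0,0]) for u in q])
E
```

```text
captop [ 0.5268 -0.0832  0.1549] 0.0008753408774959307 [ 0.5272 -0.0831  0.156 ] [ 0.5263 -0.0855  0.156 ]
side red (np.float64(287.74916387959865), np.float64(231.69899665551839)) [ 0.5394 -0.0873  0.156 ] -18.001614967761704 0.013239106306836439
[[ 0  0  0  0  0  0  0  0  0  0  0  0  0  0  0  0]
 [ 0  0  0  0  0  0  0  0  0  0  0  0  0  0  0  0]
 [ 0  0  0  0  0  0  0  0  0 12 16  4 20 34  4  0]
 [ 0  0  0  0  0  0  0  0  0  0 29 50 67 63  0  0]
 [ 0  0  0  0  0  0  0  0  0  0  0  0  0  0  0  0]
 [ 0  0  0  0  0  0  0  0  0  0  0  0  0  0  0  0]
 [ 0  0  0  0  0  0  0  0  0  0  0  0  0  0  0  0]]
top red (np.float64(346.40759493670885), np.float64(196.2126582278481)) [ 0.5366 -0.086   0.156 ] -16.249793459130917 0.010137087739646593
[[  0   0   0   0   0   0   0   0   0   0]
 [  0   0   0   0   0   0  30   0   0   0]
 [  0   0   0   0   0  36 103   0   0   0]
 [  0   0   0   0   0  13  19   0   0   0]
 [  0   0   0   0   0  96   9   0   0   0]
 [  0   0   0   0   0  89   0   0   0   0]
 [  0   0   0   0   0   0   0   0   0   0]
 [  0   0   0   0   0   0   0   0   0   0]
 [  0   0  
[... 3946 characters left out ...]
183, 183, 183, 183, 183, 183, 183, 184]
45 [155, 155, 155, 155, 155, 149, 138, 124, 119, 129, 152, 169, 180, 182, 182, 182, 182, 182]
90 [154, 154, 154, 153, 152, 152, 145, 137, 128, 126, 135, 145, 155, 162, 170, 177, 182, 182]
135 [154, 154, 154, 154, 153, 153, 152, 151, 139, 123, 101, 94, 100, 128, 152, 169, 176, 181]
180 [155, 156, 156, 153, 150, 147, 138, 120, 101, 83, 105, 134, 163, 182, 182, 182, 182, 182]
225 [155, 154, 152, 148, 145, 141, 138, 137, 142, 151, 163, 174, 182, 183, 183, 182, 182, 181]
270 [122, 127, 132, 140, 152, 164, 176, 177, 177, 178, 178, 179, 180, 182, 182, 181, 181, 181]
315 [142, 140, 138, 134, 132, 134, 144, 156, 167, 176, 180, 182, 182, 182, 181, 181, 182, 182]
```

The cap top triangulates to (0.527, -0.084, 0.155), against an expected height of 0.156. The red line and the lever both give a duster yaw of about -16.5°. Next I'll plan the approach above the squeeze point.

```bash
cat >> h.py <<'E'
from scipy.spatial.transform import Rotation as Ro
def go(p,yaw,roll=180):
    o=ctrl.get_obs(); R=Ro.from_euler('xyz',o['orientation'],degrees=True)
    T=Ro.from_euler('xyz',[roll,0,yaw],degrees=True)
    print("clock",o['clock'],"pos",o['tool_pos'].round(4),o['orientation'].round(2),"J",o['joint_pos'].round(1),"F",o['force'].round(1),"M",o['moment'].round(2))
    print("delta",(R.inv().apply(np.array(p)-o['tool_pos'])*1000).round(1),"rot",np.degrees((R.inv()*T).as_rotvec()).round(1))
E
python3 -c "
from h import *
go([.45,-.2,.29],-95); go([.526,-.087,.25],-16.5)"
```

```text
clock 0.1 pos [ 0.1608 -0.6551  0.2257] [ 1.7992e+02 -1.0000e-02 -1.6621e+02] J [-59.7  20.6   0.6  -0.  -70.1 -16.5] F [-0.2 -0.1 -0.2] M [ 0.02 -0.    0.02]
delta [-389.3  373.2  -63.8] rot [  0.1   0.  -71.2]
clock 0.1 pos [ 0.1608 -0.6551  0.2257] [ 1.7992e+02 -1.0000e-02 -1.6621e+02] J [-59.7  20.6   0.6  -0.  -70.1 -16.5] F [-0.2 -0.1 -0.2] M [ 0.02 -0.    0.02]
delta [-490.1  464.8  -23.7] rot [ 0.000e+00  1.000e-01 -1.497e+02]
```

apply_moves --deltas '[{"fingers":87.6,"delta_pos":[-20,20,-50],"angular":[0,0,-8]},{"fingers":87.6,"delta_pos":[-390,374,-64],"angular":[0,0,-71]},{"fingers":87.6,"delta_pos":[-390,374,-64],"angular":[0,0,-71]},{"fingers":87.6,"delta_pos":[-390,374,-64],"angular":[0,0,-71]},{"fingers":87.6,"delta_pos":[-390,374,-64],"angular":[0,0,-71]},{"fingers":87.6,"delta_pos":[-390,374,-64],"angular":[0,0,-71]},{"fingers":87.6,"delta_pos":[-390,374,-64],"angular":[0,0,-71]},{"fingers":87.6,"delta_pos":[-390,374,-64],"angular":[0,0,-71]},{"fingers":87.6,"delta_pos":[-390,374,-64],"angular":[0,0,-71]},{"fingers":87.6,"delta_pos":[-390,374,-64],"angular":[0,0,-71]}]'

```text
clock: 1.1
tool_pos: [0.4155, -0.2531, 0.2881]
orientation: [-180.0, 0.0, -95.1]
force: [1.4, -1.0, 0.4]
opening: 0.0874
gripper_force: 0.0
```

```bash
python3 -c "
from h import *
go([.526,-.087,.25],-16.5)"
```

```text
clock 1.1 pos [ 0.4155 -0.2531  0.2881] [-1.7998e+02  1.0000e-02 -9.5090e+01] J [ -8.1   0.3 -16.5  -0.  -73.2   3. ] F [ 1.4 -1.   0.4] M [-0.04 -0.09 -0.06]
delta [-175.2  -95.3   38.1] rot [ -0.   -0.  -78.6]
```

apply_moves --deltas '[{"fingers":87.6,"delta_pos":[-140,-60,30],"angular":[0,0,-79]},{"fingers":87.6,"delta_pos":[-140,-60,30],"angular":[0,0,-79]},{"fingers":87.6,"delta_pos":[-140,-60,30],"angular":[0,0,-79]},{"fingers":87.6,"delta_pos":[-140,-60,30],"angular":[0,0,-79]},{"fingers":87.6,"delta_pos":[-140,-60,30],"angular":[0,0,-79]},{"fingers":87.6,"delta_pos":[-140,-60,30],"angular":[0,0,-79]},{"fingers":87.6,"delta_pos":[-140,-60,30],"angular":[0,0,-79]},{"fingers":87.6,"delta_pos":[-140,-60,30],"angular":[0,0,-79]},{"fingers":87.6,"delta_pos":[-140,-60,30],"angular":[0,0,-79]},{"fingers":87.6,"delta_pos":[-140,-60,30],"angular":[0,0,-79]}]'

```text
clock: 2.1
tool_pos: [0.4872, -0.121, 0.2576]
orientation: [180.0, 0.0, -16.0]
force: [-0.1, 0.3, -0.6]
opening: 0.0881
gripper_force: 0.0
```

apply_moves --deltas '[{"fingers":87.6,"delta_pos":[0,0,0],"angular":[0,0,0]},{"fingers":87.6,"delta_pos":[0,0,0],"angular":[0,0,0]},{"fingers":87.6,"delta_pos":[0,0,0],"angular":[0,0,0]}]'

```text
clock: 2.4
tool_pos: [0.4875, -0.1211, 0.2579]
orientation: [180.0, 0.0, -16.3]
force: [-1.2, 0.3, 0.4]
opening: 0.0876
gripper_force: 0.0
```

```bash
python3 -c "
from h import *
go([.526,-.087,.2],-16.5)
s=ctrl.snapshot('side')[150:310,200:380,::-1]; cv2.imwrite('pics/a.png',cv2.resize(s,None,fx=3.5,fy=3.5,interpolation=2))"
```

```text
clock 2.4 pos [ 0.4875 -0.1211  0.2579] [180.     0.   -16.32] J [  8.5   2.9 -17.8  -0.  -69.3  65.2] F [-1.2  0.3  0.4] M [-0.09  0.14 -0.02]
delta [ 27.4 -43.5  57.9] rot [0.  0.  0.2]
```

View pics/a.png

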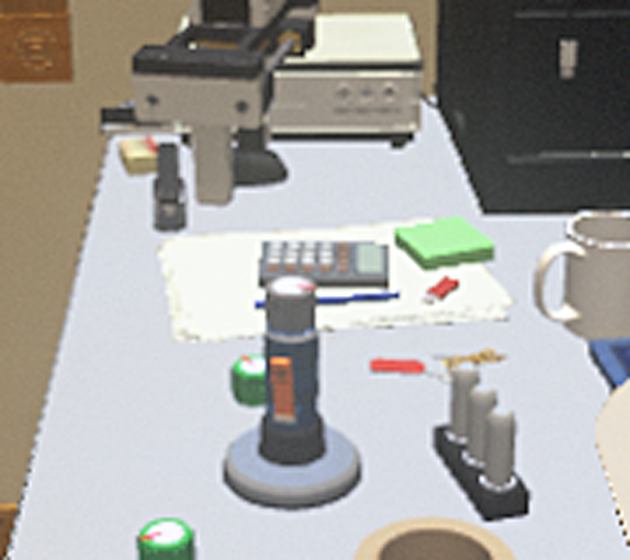

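The gripper hovers up-left of the duster, with the path clear. I'll move it over the duster, keeping it above the cap.

apply_moves --deltas '[{"fingers":87.6,"delta_pos":[27.5,-43.5,40],"angular":[0,0,0]},{"fingers":87.6,"delta_pos":[27.5,-43.5,68],"angular":[0,0,0]},{"fingers":87.6,"delta_pos":[27.5,-43.5,68],"angular":[0,0,0]},{"fingers":87.6,"delta_pos":[27.5,-43.5,68],"angular":[0,0,0]},{"fingers":87.6,"delta_pos":[27.5,-43.5,68],"angular":[0,0,0]}]'

```text
clock: 2.95
tool_pos: [0.5267, -0.0873, 0.1915]
orientation: [-180.0, -0.1, -16.2]
force: [-0.1, 0.1, -0.8]
opening: 0.0876
gripper_force: 0.0
```

```bash
python3 -c "
from h import *
go([.526,-.087,.097],-16.5)
s=ctrl.snapshot('side')[180:300,220:350,::-1]; t=ctrl.snapshot('top')[150:250,290:400,::-1]
o=ctrl.get_obs();R=Ro.from_euler('xyz',o['orientation'],degrees=True)
for k in (-.0438,.0438):
  P=o['tool_pos']+R.apply([0,k,0]); print(proj('side',P),proj('top',P))
c=np.zeros((480,800,3),np.uint8);c[:,:520]=cv2.resize(s,None,fx=4,fy=4,interpolation=2);c[:255,520:]=cv2.resize(t,None,fx=2.55,fy=2.55,interpolation=2)[:,:280];cv2.imwrite('pics/b.png',c)"
```

```text
clock 2.95 pos [ 0.5267 -0.0873  0.1915] [-1.7998e+02 -1.1000e-01 -1.6220e+01] J [ 11.7   8.7 -20.2   0.  -61.   62.1] F [-0.1  0.1 -0.8] M [-0.09  0.08 -0.02]
delta [-0.9 -0.1 94.5] rot [-0.  -0.1  0.3]
[286.12636313 212.25766545] [335.01673073 194.26746718]
[278.76702871 226.21411192] [361.59392019 201.42337829]
```

View pics/b.png

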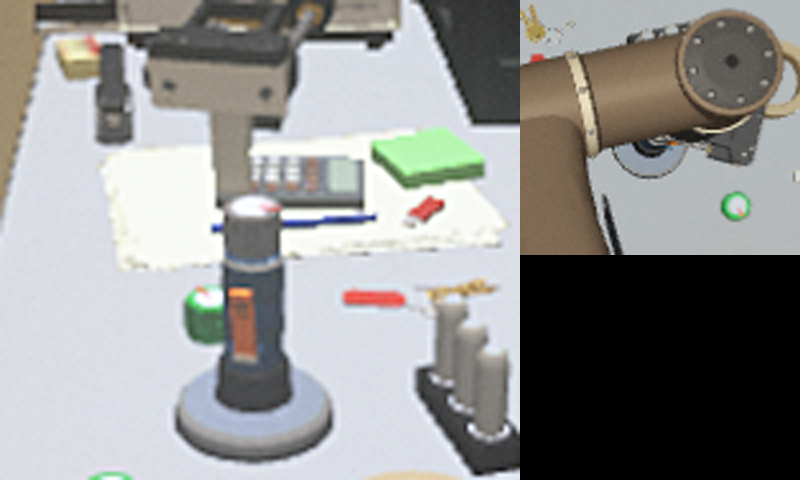

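The open fingers straddle the cap's line. The near finger's tip is close to (277,230) in the picture, which agrees with the projection. I'll descend now.

apply_moves --deltas '[{"fingers":87.6,"delta_pos":[-0.5,0,30],"angular":[0,0,0]},{"fingers":87.6,"delta_pos":[-0.5,0,55],"angular":[0,0,0]},{"fingers":87.6,"delta_pos":[-0.5,0,75],"angular":[0,0,0]},{"fingers":87.6,"delta_pos":[-0.5,0,88],"angular":[0,0,0]},{"fingers":87.6,"delta_pos":[-0.5,0,94],"angular":[0,0,0]},{"fingers":87.6,"delta_pos":[-0.5,0,94],"angular":[0,0,0]},{"fingers":87.6,"delta_pos":[-0.5,0,94],"angular":[0,0,0]}]'

```text
clock: 3.75
tool_pos: [0.5263, -0.0869, 0.0971]
orientation: [-180.0, -0.1, -16.2]
force: [0.0, -0.5, -0.7]
opening: 0.0877
gripper_force: 0.0
```

```bash
python3 -c "
from h import *
go([.526,-.087,.097],-16.5)
s=ctrl.snapshot('side')[180:300,220:370,::-1]; cv2.imwrite('pics/c.png',cv2.resize(s,None,fx=5,fy=5,interpolation=2))"
```

```text
clock 3.75 pos [ 0.5263 -0.0869  0.0971] [-1.7996e+02 -9.0000e-02 -1.6210e+01] J [ 11.7  14.4 -27.    0.  -48.5  62.1] F [ 0.  -0.5 -0.7] M [-0.06  0.12 -0.02]
delta [-0.2  0.2  0.1] rot [-0.  -0.1  0.3]
```

View pics/c.png

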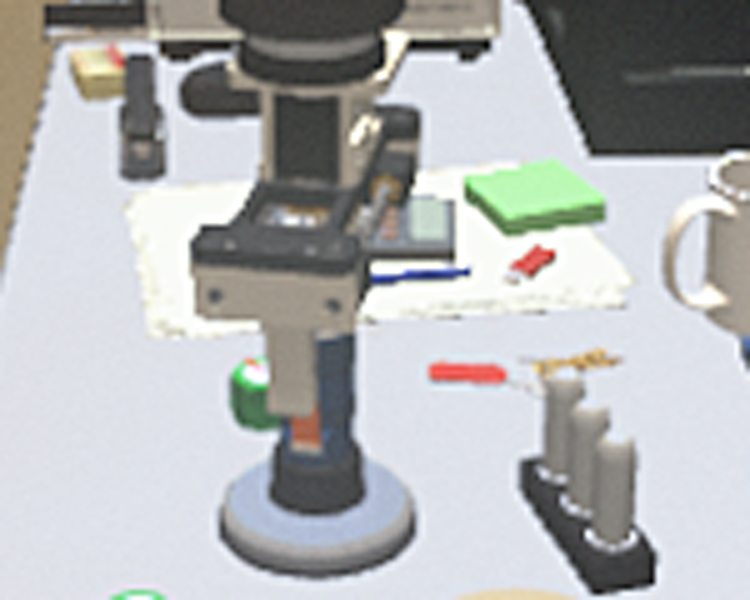

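The finger stands in front of the lever near (293,380), laterally on it, with nothing touching and zero force. I'll squeeze from here.

apply_moves --deltas '[{"fingers":60,"delta_pos":[0,0,0],"angular":[0,0,0]},{"fingers":50,"delta_pos":[0,0,0],"angular":[0,0,0]},{"fingers":40,"delta_pos":[0,0,0],"angular":[0,0,0]},{"fingers":40,"delta_pos":[0,0,0],"angular":[0,0,0]},{"fingers":40,"delta_pos":[0,0,0],"angular":[0,0,0]},{"fingers":40,"delta_pos":[0,0,0],"angular":[0,0,0]}]'

```text
clock: 4.4
tool_pos: [0.5254, -0.088, 0.0967]
orientation: [179.9, -0.0, -16.2]
force: [-1.3, -5.8, 6.5]
opening: 0.0465
gripper_force: 30.0
```

apply_moves --deltas '[{"fingers":40,"delta_pos":[0,0,0],"angular":[0,0,0]},{"fingers":40,"delta_pos":[0,0,0],"angular":[0,0,0]},{"fingers":40,"delta_pos":[0,0,0],"angular":[0,0,0]},{"fingers":40,"delta_pos":[0,0,0],"angular":[0,0,0]},{"fingers":40,"delta_pos":[0,0,0],"angular":[0,0,0]},{"fingers":40,"delta_pos":[0,0,0],"angular":[0,0,0]}]'

```text
clock: 5.0
tool_pos: [0.5254, -0.088, 0.0967]
orientation: [179.9, -0.0, -16.2]
force: [-2.4, -6.5, 5.9]
opening: 0.0461
gripper_force: 30.0
```

```bash
python3 -c "
from h import *
go([.526,-.087,.097],-16.5); o=ctrl.get_obs(); print(o['opening'],o['gripper_force'])
s=ctrl.snapshot('side')[230:290,250:325,::-1]; cv2.imwrite('pics/d.png',cv2.resize(s,None,fx=8,fy=8,interpolation=2))"
```

```text
clock 5.0 pos [ 0.5254 -0.088   0.0967] [ 1.7991e+02 -1.0000e-02 -1.6190e+01] J [ 11.7  14.4 -27.1   0.1 -48.6  62.1] F [-2.4 -6.5  5.9] M [-2.68  0.9  -0.01]
delta [ 0.3 -1.1 -0.3] rot [ 0.1 -0.   0.3]
0.04614811743338858 29.99906280543655
```

View pics/d.png

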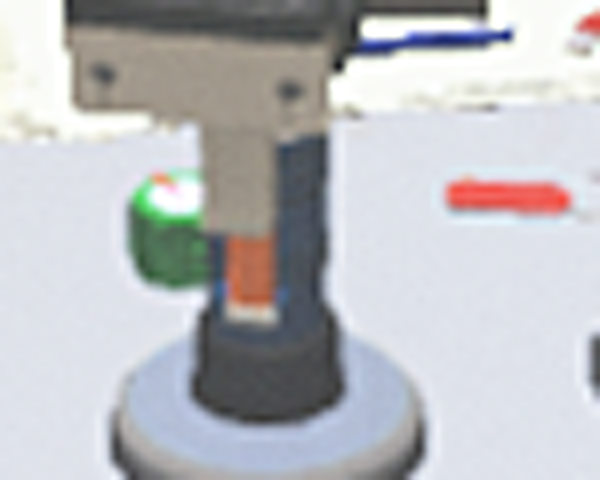

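The lever lies flat against the handle, with its lower half at (250,270) below the finger. I'll release it and then rise to the cap.

apply_moves --deltas '[{"fingers":87.6,"delta_pos":[0,0,0],"angular":[0,0,0]},{"fingers":87.6,"delta_pos":[0,0,0],"angular":[0,0,0]},{"fingers":87.6,"delta_pos":[0,0,0],"angular":[0,0,0]},{"fingers":87.6,"delta_pos":[0,0,0],"angular":[0,0,0]},{"fingers":87.6,"delta_pos":[0,0,0],"angular":[0,0,0]},{"fingers":87.6,"delta_pos":[0,-1,-15],"angular":[0,0,0]},{"fingers":87.6,"delta_pos":[0,-2.5,-28],"angular":[0,0,0]},{"fingers":87.6,"delta_pos":[0,-2.5,-34],"angular":[0,0,0]},{"fingers":87.6,"delta_pos":[0,-2.5,-34],"angular":[0,0,0]},{"fingers":87.6,"delta_pos":[0,-2.5,-34],"angular":[0,0,0]}]'

```text
clock: 6.05
tool_pos: [0.5261, -0.0843, 0.1296]
orientation: [-180.0, 0.0, -16.2]
force: [0.2, 0.1, -1.0]
opening: 0.0871
gripper_force: 0.0
```

```bash
python3 -c "
from h import *
go([.5264,-.0847,.131],-16.5); print(ctrl.get_obs()['opening'])
s=ctrl.snapshot('side')[220:290,250:325,::-1].astype(int); d=(s[...,2]-s[...,0]); print('orange px',(d>40).sum(), np.nonzero((d>40)[:,25:36].any(1))[0][[0,-1]]+220)"
```

```text
clock 6.05 pos [ 0.5261 -0.0843  0.1296] [-1.7999e+02  1.0000e-02 -1.6210e+01] J [ 12.   12.2 -24.8  -0.  -53.   61.8] F [ 0.2  0.1 -1. ] M [-0.03  0.17  0.04]
delta [ 0.5  0.3 -1.4] rot [-0.   0.   0.3]
0.08708533880638072
orange px 159 [252 268]
```

The lever is back, with its upper end at row 252 as at the start. I'll grip the cap.

apply_moves --deltas '[{"fingers":60,"delta_pos":[0.5,0,-1],"angular":[0,0,0]},{"fingers":45,"delta_pos":[0.5,0,-1],"angular":[0,0,0]},{"fingers":30,"delta_pos":[0.5,0,-1],"angular":[0,0,0]},{"fingers":30,"delta_pos":[0.5,0,-1],"angular":[0,0,0]},{"fingers":30,"delta_pos":[0.5,0,-1],"angular":[0,0,0]},{"fingers":30,"delta_pos":[0.5,0,-1],"angular":[0,0,0]}]'

```text
clock: 6.7
tool_pos: [0.5267, -0.0846, 0.1309]
orientation: [180.0, 0.0, -16.2]
force: [0.2, -0.9, 1.0]
opening: 0.0451
gripper_force: 0.0
```

```bash
python3 -c "
from h import *
go([.5264,-.0847,.131],-16.5)"
```

```text
clock 6.7 pos [ 0.5267 -0.0846  0.1309] [180.    0.  -16.2] J [ 11.9  12.2 -24.7  -0.  -53.2  61.8] F [ 0.2 -0.9  1. ] M [-0.04  0.16  0.03]
delta [-0.3  0.2 -0.1] rot [0.  0.  0.3]
```

apply_moves --deltas '[{"fingers":30,"delta_pos":[0,0,0],"angular":[0,0,0]},{"fingers":30,"delta_pos":[0,0,0],"angular":[0,0,0]},{"fingers":30,"delta_pos":[0,0,0],"angular":[0,0,0]}]'

```text
clock: 7.0
tool_pos: [0.5266, -0.0847, 0.1309]
orientation: [180.0, 0.0, -16.2]
force: [-0.6, -1.7, 0.0]
opening: 0.0375
gripper_force: 30.0
```

```bash
python3 -c "
from h import *
go([.5264,-.0847,.131],-16.5)"
```

```text
clock 7.0 pos [ 0.5266 -0.0847  0.1309] [ 1.7999e+02  2.0000e-02 -1.6200e+01] J [ 11.9  12.2 -24.7   0.  -53.2  61.8] F [-0.6 -1.7  0. ] M [-0.58  0.27 -0.02]
delta [-0.2  0.1 -0.1] rot [0.  0.  0.3]
```

apply_moves --deltas '[{"fingers":30,"delta_pos":[0,0,0],"angular":[0,0,-4]},{"fingers":30,"delta_pos":[0,0,0],"angular":[0,0,-8]},{"fingers":30,"delta_pos":[0,0,0],"angular":[0,0,-12]},{"fingers":30,"delta_pos":[0,0,0],"angular":[0,0,-15]},{"fingers":30,"delta_pos":[0,0,0],"angular":[0,0,-15]}]'

```text
clock: 7.5
tool_pos: [0.5266, -0.0846, 0.1311]
orientation: [180.0, 0.0, -1.2]
force: [-1.5, -1.2, 2.0]
opening: 0.0377
gripper_force: 30.0
```

```bash
python3 -c "
from h import *
go([.5264,-.0847,.131],-16.5);o=ctrl.get_obs(); print(o['opening'],o['gripper_force'],o['tau'])"
```

```text
clock 7.5 pos [ 0.5266 -0.0846  0.1311] [ 1.80e+02  1.00e-02 -1.16e+00] J [ 11.9  12.1 -24.7   0.  -53.2  76.9] F [-1.5 -1.2  2. ] M [-0.27  0.64  0.01]
delta [-0.2  0.1  0.1] rot [ 0.   0.  15.3]
0.037700378692322616 29.999463306739926 [  0.36868871 -41.36532426  25.25562286   5.64704105   0.64218331
   0.76394046]
```

apply_moves --deltas '[{"fingers":30,"delta_pos":[0,0,0],"angular":[0,0,8]},{"fingers":30,"delta_pos":[0,0,0],"angular":[0,0,16]},{"fingers":30,"delta_pos":[0,0,0],"angular":[0,0,24]},{"fingers":30,"delta_pos":[0,0,0],"angular":[0,0,30]},{"fingers":30,"delta_pos":[0,0,0],"angular":[0,0,30]}]'

```text
clock: 8.0
tool_pos: [0.5268, -0.0841, 0.1309]
orientation: [-180.0, 0.0, -31.3]
force: [-1.3, 2.7, 0.3]
opening: 0.0378
gripper_force: 30.0
```

```bash
python3 -c "
from h import *
go([.5264,-.0847,.131],-16.5);o=ctrl.get_obs(); print(o['opening'],o['gripper_force'],o['tau'])"
```

```text
clock 8.0 pos [ 0.5268 -0.0841  0.1309] [-1.7998e+02  1.0000e-02 -3.1310e+01] J [ 12.   12.2 -24.7  -0.  -53.2  46.7] F [-1.3  2.7  0.3] M [1.11 0.55 0.43]
delta [-0.   0.7 -0.1] rot [ -0.    0.  -14.8]
0.03784324414712309 30.00271278200671 [ -2.07024537 -42.193923    25.03572464   6.44668937   0.23038351
  -2.04214297]
```

Turning clockwise gives Mz 0.43, a jam. Counter-clockwise gave about 0, so that is the right way. I'll turn it counter-clockwise with a slight rise.

apply_moves --deltas '[{"fingers":30,"delta_pos":[0,0,0],"angular":[0,0,-8]},{"fingers":30,"delta_pos":[0,0,0],"angular":[0,0,-16]},{"fingers":30,"delta_pos":[0,0,0],"angular":[0,0,-24]},{"fingers":30,"delta_pos":[0,0,-0.5],"angular":[0,0,-32]},{"fingers":30,"delta_pos":[0,0,-0.8],"angular":[0,0,-40]},{"fingers":30,"delta_pos":[0,0,-1.2],"angular":[0,0,-48]},{"fingers":30,"delta_pos":[0,0,-1.5],"angular":[0,0,-56]},{"fingers":30,"delta_pos":[0,0,-1.8],"angular":[0,0,-64]},{"fingers":30,"delta_pos":[0,0,-2.1],"angular":[0,0,-70]},{"fingers":30,"delta_pos":[0,0,-2.1],"angular":[0,0,-70]}]'

```text
clock: 9.0
tool_pos: [0.5265, -0.0851, 0.1333]
orientation: [180.0, 0.0, 39.0]
force: [-2.0, -2.9, 3.5]
opening: 0.0375
gripper_force: 30.0
```

```bash
python3 -c "
from h import *
go([.5264,-.0847,.133],-16.5);o=ctrl.get_obs(); print(o['opening'],o['gripper_force'],o['tau'])"
```

```text
clock 9.0 pos [ 0.5265 -0.0851  0.1333] [1.7998e+02 4.0000e-02 3.8980e+01] J [ 11.9  12.  -24.5   0.  -53.5 117. ] F [-2.  -2.9  3.5] M [-1.31  0.84 -0.01]
delta [ 0.2 -0.4  0.3] rot [ 0.   0.  55.5]
0.03745696899026296 30.002526550088078 [  1.74012758 -40.68807721  25.48655927   4.83815745   0.95965393
   1.55461472]
```

Mz stays near 0, so the cap is moving freely. I'll go another 23° (about 78–93° in total), then hold.

apply_moves --deltas '[{"fingers":30,"delta_pos":[0,0,-0.3],"angular":[0,0,-8]},{"fingers":30,"delta_pos":[0,0,-0.6],"angular":[0,0,-16]},{"fingers":30,"delta_pos":[0,0,-1],"angular":[0,0,-23]},{"fingers":30,"delta_pos":[0,0,-1],"angular":[0,0,-23]},{"fingers":30,"delta_pos":[0,0,-1],"angular":[0,0,-23]}]'

```text
clock: 9.5
tool_pos: [0.5267, -0.0853, 0.1342]
orientation: [180.0, 0.0, 61.5]
force: [-0.8, -5.5, 2.8]
opening: 0.0376
gripper_force: 30.0
```

```bash
python3 -c "
from h import *
go([.5264,-.0847,.134],62);o=ctrl.get_obs(); print(o['opening'],o['tau'][5])
s=ctrl.snapshot('side')[200:290,240:330,::-1]; cv2.imwrite('pics/e.png',cv2.resize(s,None,fx=6,fy=6,interpolation=2))"
```

```text
clock 9.5 pos [ 0.5267 -0.0853  0.1342] [1.7998e+02 5.0000e-02 6.1490e+01] J [ 1.190e+01  1.200e+01 -2.450e+01  1.000e-01 -5.360e+01  1.395e+02] F [-0.8 -5.5  2.8] M [-2.14  0.55  0.05]
delta [ 0.4 -0.5  0.2] rot [ 0.   0.  -0.5]
0.03761956442701021 0.15970089007169008
```

View pics/e.png

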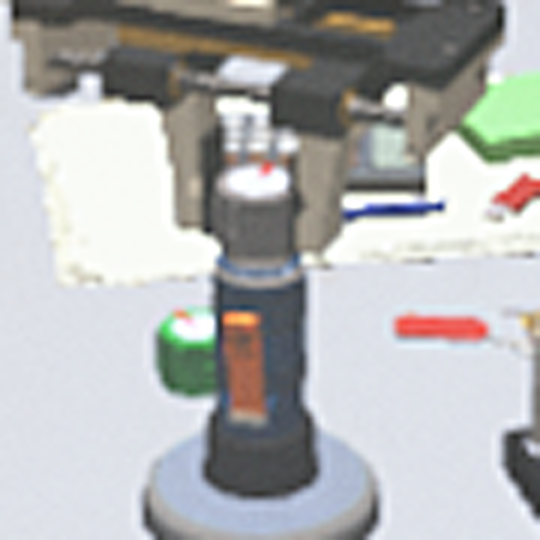

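The red line now points away from the camera, from (255,183) to (268,168). That is about 80° of turn, and there is a gap under the cap. I'll lift it.

apply_moves --deltas '[{"fingers":30,"delta_pos":[0,0,-3],"angular":[0,0,0]},{"fingers":30,"delta_pos":[0,0,-6],"angular":[0,0,0]},{"fingers":30,"delta_pos":[0,0,-10],"angular":[0,0,0]}]'

```text
clock: 9.85
tool_pos: [0.5267, -0.085, 0.1433]
orientation: [-180.0, 0.0, 61.4]
force: [1.3, -4.7, -4.7]
opening: 0.0376
gripper_force: 30.0
```

apply_moves --deltas '[{"fingers":30,"delta_pos":[0,0,-10],"angular":[0,0,0]},{"fingers":30,"delta_pos":[0,0,-25],"angular":[0,0,0]},{"fingers":30,"delta_pos":[0,0,-45],"angular":[0,0,0]},{"fingers":30,"delta_pos":[0,0,-70],"angular":[0,0,0]},{"fingers":30,"delta_pos":[0,0,-90],"angular":[0,0,0]},{"fingers":30,"delta_pos":[0,0,-98],"angular":[0,0,0]},{"fingers":30,"delta_pos":[0,0,-100],"angular":[0,0,0]},{"fingers":30,"delta_pos":[0,0,-100],"angular":[0,0,0]},{"fingers":30,"delta_pos":[0,0,-100],"angular":[0,0,0]},{"fingers":30,"delta_pos":[0,0,-100],"angular":[0,0,0]}]'

```text
clock: 10.85
tool_pos: [0.5263, -0.0846, 0.243]
orientation: [-179.9, 0.1, 61.8]
force: [0.4, 0.3, -0.8]
opening: 0.0373
gripper_force: 30.0
```

```bash
python3 -c "
from h import *
go([.5264,-.0847,.243],62);o=ctrl.get_obs(); print(o['opening'],o['gripper_force'])
s=ctrl.snapshot('side')[150:290,220:350,::-1]; cv2.imwrite('pics/f.png',cv2.resize(s,None,fx=4,fy=4,interpolation=2))"
```

```text
clock 10.85 pos [ 0.5263 -0.0846  0.243 ] [-1.7992e+02  5.0000e-02  6.1770e+01] J [ 12.    6.6 -15.7  -0.  -67.9 139.8] F [ 0.4  0.3 -0.8] M [-0.19  0.06  0.03]
delta [-0.1  0.2 -0. ] rot [-0.1  0.1 -0.2]
0.03727626477446948 29.997682780958712
```

View pics/f.png

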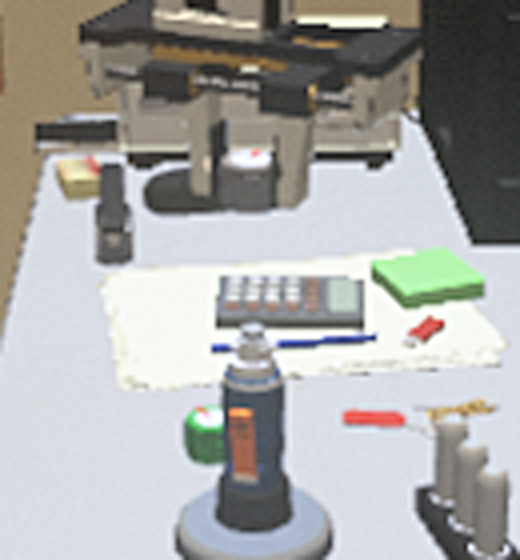

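The cap is upright in the fingers at (248,180), well above the open neck at (253,335), and the lever is released. I'll hand it in.

```bash
python3 -c "
from plant import ctrl
print(ctrl.close_job())"
```

```text
the job is handed in; nothing more can be done
None
```

The lever was squeezed, held and released; the cap then unscrewed counter-clockwise and is held upright about 9 cm above the open neck. The job is handed in at about 11 s of robot time, but the hand-in returned no verdict.

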